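# Draw cap screws from the bench feeder and hold its gate open

### The arm

A 6-joint arm with a two-finger parallel gripper is mounted at the origin on a cart in front of the work surface, level with it; the furniture and walls round the work are solid. World frame = base frame: x ahead of the robot, y to its left, z up, the work surface at z = 0. Lengths are in m, angles in degrees, forces in N, time in s.
With the tool pointing down it reaches from about 0.25 to 0.725 m from the base axis. Payload 9.7 kg.
Tool frame: the origin (TCP) lies midway between the tips of the shut fingers; the grasp point (between the pads) lies 19 mm behind it; z points along the fingers, y is the line along which they close (so a half turn about z gives the same grasp; the last joint's range is limited). The gripper opens to 85 mm and grips with 20 to 120 N. Pads are 22 mm wide; open, the fingers measure 114 mm over their backs; the gripper's body (76 mm by 85 mm) begins 54 mm behind the grasp point. The pads swing forward as they close: fully open they stand 13 mm farther back than shut.
Start: joints at [68.755, 4.979, 10.078, 95.1, 0, 90], TCP at [0.199, 0.513, 0.231] pointing down, gripper open.
Joint ranges: [-179.16, 179.16], [-48.56, 103.87], [-65.8, 70.77], [-126.05, 130.52], [-82.76, 87.17], [-180, 180]. Speed limits (degrees/s): [127.2, 127.2, 147.25, 180, 180, 180].

### API

Orientations are given as [roll, pitch, yaw] about the fixed x, y, z axes, in that order (R = Rz(yaw) Ry(pitch) Rx(roll)).
In Python, from workcell import * gives the robot as it stands.
- The arm moves only by the tool servo_tool, never from a script. Its argument "moves" is a list of rows, each a list of 4 numbers: the shift along the world's x, y, z in cm, then the turn about the world's z in rad. A call has 1 to 20 rows; each row is the pose to reach, as a shift and turn from the pose commanded when the call began; what a row does not reach only later rows make up. A row lasts 1/12 s, in which the tool goes at most 41.7 mm and 7.16 degrees, less where a joint would pass 70% of its speed; a pose out of reach is approached as far as the arm can. A call with a gripper value outside its range is refused whole. "claw" is the closure, from 0 (fully open) to 1 (shut), set as the call begins (left out, the last holds). The fingers move at their own pace and stop on an object; "force" is the grip in N (left out, the last holds). Time passes only in rows, so rows that repeat a pose let the fingers close. It gives the time, the measured TCP pose, the force, the opening and the grip force at its end, in the units of the state.
- get_obs(): the state, without advancing time (a new reading comes with each control period).
- camera(name): name is "scene" or "top" or "wrist"; returns the picture (400x640x3 uint8, red, green, blue); there is no depth.
- get_calibration(name): a dict with "fx", "fy", "cx", "cy" (pixels), "rvec" (rotation vector, rad) and "tvec" (3), from world to camera coordinates, as OpenCV has them; the wrist camera has in their place "tool_from_camera" (4x4, takes a point from camera to tool coordinates, whose origin is the TCP and whose axes are the flange's). Camera axes: x right, y down, z forward; pixel columns grow to the right and rows downward; lengths in m; the calibration is good to about 2 mm. The wrist camera is an equidistant fisheye: a pixel r from the principal point sees the ray r / f radians off the axis. A picture is of the moment at which its call begins: read the wrist's pose just before it. get_calibration takes no time and is no camera call.
- job_done(): hands the job in; it is judged then, once.
The state is a dict: "time": time; "q": joint angles; "qd": joint speeds; "joint_efforts": joint torques, N m; "ee_pos": TCP position; "tcp_rot": TCP orientation; "wrist_force": force on the tool from outside, world axes, zero at the start; "torque": the same for the moment, N m; "opening": finger opening in m; "grasp_force": force on a finger pad.
Only numpy, scipy, OpenCV 4.12 (cv2) and the standard library are available. Lean on these libraries where they do the work, as an engineer would, in place of code of your own. Each camera call takes 0.05 s, during which the arm holds its last target. There are 200 camera calls.

### The job

Pick up the steel dipper by its handle, bring its cup under the mouth of the screw feeder and push the cup's wall against the spring-loaded bail so that the gate opens and all five cap screws slide down the chute into the cup; drop none and do not disturb the loose parts standing about. Finish holding: keep the dipper in the hand, level, with the cup centred under the mouth and the bail pressed right back to its stop so that the gate stays wide open, because the rest of the box of screws will be poured through next.

Things in the scene. Friction and masses are not known exactly. Their poses are not given: they have to be found in the camera images.
- dipper: Dipper standing on the table: round steel cup, 68 mm across the rim (65 at the foot), 50 mm high, 2 mm wall, with one straight black handle, about 0.13 kg. Origin: centre of the cup's underside; z up; the handle runs along the dipper's own -x, from 36 to 142 mm from the cup's axis, its centre line 27 mm above the underside.
- dipper_grip (a point): Middle of the dipper's handle: a black bar 14 mm wide (along the dipper's y) and 20 mm high, 88 mm long; this point lies 95 mm from the cup's axis, 27 mm above the dipper's underside.
- dipper_cup (a point): Point on the axis of the dipper's cup, 25 mm above its underside (half its height).
- screw_feeder: Fixed screw feeder: base plate, two posts and a sloping aluminium chute, 33 mm wide inside, ending in a lip. Origin: on the table below the middle of the lip; z up; the chute falls towards its own -x, the front, where all is clear. Stand on the +x side: base plate 21 to 145 mm along +x, 70 mm wide; top 280 mm above the table. Bring the cup in from the front, along the feeder's +x.
- lip (a point): Middle of the chute's lip, on the chute's floor, 140 mm above the table; axes as the feeder's.
- catch_point (a point): Where the centre of the cup's rim should be while the screws fall, with the bail fully pressed: 30 mm in front of (feeder's -x) and 30 mm below the lip. The dipper's underside is then 60 mm above the table.
- push_bar (a point): Middle of the bail's push bar, a level bar 12 mm thick with a slippery free-turning sleeve, 39 mm long across the feeder. At rest 16 mm in front of the lip and 51 mm below it (89 mm above the table), level with the dipper's handle when the dipper's underside is 60 mm up. Pushed along the feeder's +x it swings back 26 mm to its stop, 10 mm behind the lip, at the same height.
- bail (a joint): Angle of bail and gate, one lever on a pin at the lip: 0 at rest (gate shut by its spring), 0.42 rad against the stop (push bar 26 mm back, gate lifted 22 mm); the screws pass from about 0.25 rad. The spring resists at the bar with about 3 N at first and 7 N at the stop, and shuts the gate when let go.
- cap_screw_1: M6 socket-head cap screw, 22 mm long, head 10 mm across, one of five alike lying in the chute behind the gate. Origin: middle of the head's end face; its z runs along the shank. It slides out within about half a second once the gate is open.
- cap_screw_2: M6 socket-head cap screw, 22 mm long, head 10 mm across, one of five alike lying in the chute behind the gate. Origin: middle of the head's end face; its z runs along the shank. It slides out within about half a second once the gate is open.
- cap_screw_3: M6 socket-head cap screw, 22 mm long, head 10 mm across, one of five alike lying in the chute behind the gate. Origin: middle of the head's end face; its z runs along the shank. It slides out within about half a second once the gate is open.
- cap_screw_4: M6 socket-head cap screw, 22 mm long, head 10 mm across, one of five alike lying in the chute behind the gate. Origin: middle of the head's end face; its z runs along the shank. It slides out within about half a second once the gate is open.
- cap_screw_5: M6 socket-head cap screw, 22 mm long, head 10 mm across, one of five alike lying in the chute behind the gate. Origin: middle of the head's end face; its z runs along the shank. It slides out within about half a second once the gate is open.
- lens_tube: Bystander: loose black lens tube, 30 mm diameter, 28 mm high, standing; origin at the centre of its underside. Leave alone.
- eyepiece: Bystander: loose black spare eyepiece, 42 mm diameter, 60 mm high, standing; origin at the centre of its underside. Leave alone.
- fork_clamp: Bystander: loose grey slotted table clamp, 35 x 101 x 18 mm, lying, its length along its own y; origin at the centre of its underside. Leave alone.

How it is judged:
By the outcome, as a careful person would: the job done as asked, in the order asked, and still so for the second after the job is handed in, while the arm keeps its last pose, push and grip.
It also fails if it takes over 34 s, if anything falls off the work surface, if the arm or the gripper's body presses on something with over 40 N, if the wrist force passes 120 N, or if a joint passes its speed limit or range.

## Working session

There is one attempt and no reset: what is moved stays moved. The work goes in short steps, Python scripts to look and compute and a tool call to move; the robot and the scene stay as the last step left them, time stands still between calls to the robot, and variables do not carry over. Pictures are saved under pics/ and viewed, at most 10 in all, crops included, and the job is handed in when it is done.

Besides the shell and the picture viewer there is one more tool, called after "Emit:" as a command line: name --pt "numbers of a row" for each row, then --argument value for the rest. servo_tool: Moves the arm, as the interface text tells. Its arguments: {"type":"object","properties":{"moves":{"type":"array","items":{"type":"array","items":{"type":"number"}}},"claw":{"type":"number"},"force":{"type":"number"}},"required":["moves"]}

```bash
mkdir -p pics; ls; python3 - <<'E'
from workcell import *
import cv2
print(get_obs())
for n in ("scene","top","wrist"):
    print(n,get_calibration(n))
for n in ("scene","top"):
    cv2.imwrite(f"pics/{n}0.png",camera(n)[:,:,::-1])
E
```

```text
pics
{'time': 0.0, 'q': array([ 6.87558305e+01,  5.01130945e+00,  1.00350498e+01,  9.50997691e+01,
       -1.26847247e-04,  8.99985648e+01]), 'qd': array([-0.0123672 , -0.03437652,  0.02210528,  0.04762521,  0.03383735,
       -0.04479713]), 'joint_efforts': array([-7.85583943e-04, -5.20386028e+01,  4.64806294e+01,  1.60338212e-02,
       -3.47669823e-05, -3.43772072e-06]), 'ee_pos': array([0.19920705, 0.5124127 , 0.2305864 ]), 'tcp_rot': array([-1.79923971e+02,  1.24942669e-04,  1.58757266e+02]), 'wrist_force': array([0.18418442, 0.44362336, 0.34170471]), 'torque': array([0.00845346, 0.01582831, 0.05261228]), 'grasp_force': 0.0, 'opening': 0.08544858298655295}
scene {'fx': 503.80431132062677, 'fy': 503.80431132062677, 'cx': 316.86396331658335, 'cy': 198.6016979589443, 'rvec': array([ 2.13498366, -0.67886265,  0.3719447 ]), 'tvec': array([-0.34724956,  0.34278288,  1.17184155])}
top {'fx': 467.200775615728, 'fy': 467.200775615728, 'cx': 320.69449351442614, 'cy': 198.80296249619332, 'rvec': array([ 2.14500868, -2.2000858 ,  0.10263723]), 'tvec': array([0.127343  , 0.54758207, 1.37240816])}
wrist {'fx': 309.70691628693146, 'fy': 309.70691628693146, 'cx': 313.11475929231733, 'cy': 195.75417297567793, 'tool_from_camera': array([[ 1.67379371e-04, -9.48900216e-01, -3.15576222e-01,
         8.09316102e-02],
       [ 9.99999322e-01, -2.04760397e-04,  1.14608268e-03,
        -5.08173188e-05],
       [-1.15213562e-03, -3.15576200e-01,  9.48899539e-01,
        -1.43695210e-01],
       [ 0.00000000e+00,  0.00000000e+00,  0.00000000e+00,
         1.00000000e+00]])}
```

View pics/scene0.png

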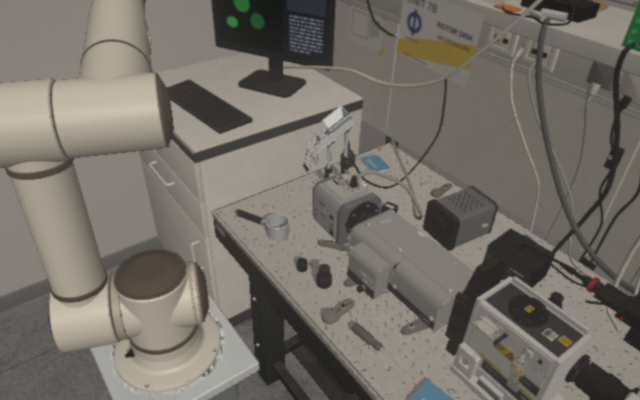

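View pics/top0.png

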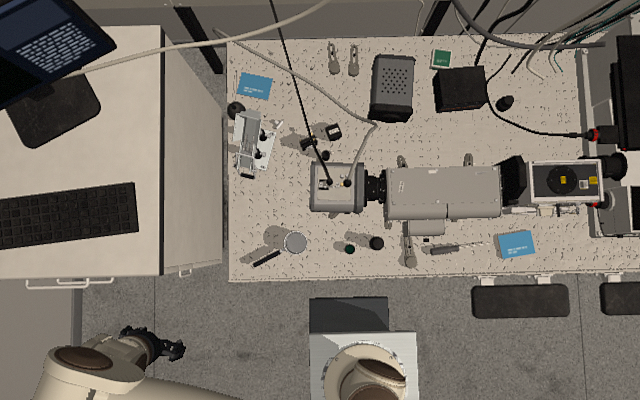

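The top picture shows the dipper's cup at about (295,242) with its handle running to (253,264), and the feeder around (248,140). Next I'll zoom in on both.

```bash
cat > h.py <<'E'
import numpy as np, cv2
from workcell import *
def ray(name,u,v):
    c=get_calibration(name); R=cv2.Rodrigues(c['rvec'])[0]
    d=R.T@np.array([(u-c['cx'])/c['fx'],(v-c['cy'])/c['fy'],1]); o=-R.T@c['tvec']; return o,d
def at(name,u,v,z):
    o,d=ray(name,u,v); return o+d*(z-o[2])/d[2]
def proj(name,P):
    c=get_calibration(name); K=np.array([[c['fx'],0,c['cx']],[0,c['fy'],c['cy']],[0,0,1]])
    return cv2.projectPoints(np.array(P,float).reshape(-1,3),c['rvec'],c['tvec'],K,None)[0][:,0]
def crop(f,x0,y0,x1,y1,s,out):
    im=cv2.imread(f)[y0:y1,x0:x1]; im=cv2.resize(im,None,fx=s,fy=s,interpolation=cv2.INTER_CUBIC)
    for x in range((x0+9)//10*10,x1,10):
        cv2.line(im,(int((x-x0)*s),0),(int((x-x0)*s),8 if x%50 else 20),(0,0,255),1)
    for y in range((y0+9)//10*10,y1,10):
        cv2.line(im,(0,int((y-y0)*s)),(8 if y%50 else 20,int((y-y0)*s)),(0,0,255),1)
    cv2.imwrite(out,im)
E
python3 - <<'E'
from h import *
crop("pics/top0.png",225,90,325,275,3.2,"pics/a.png")
crop("pics/scene0.png",225,95,355,250,3.8,"pics/b.png")
a=cv2.imread("pics/a.png");b=cv2.imread("pics/b.png");h=max(a.shape[0],b.shape[0])
p=lambda i:cv2.copyMakeBorder(i,0,h-i.shape[0],0,0,cv2.BORDER_CONSTANT)
o=np.hstack([p(a),p(b)])[:600,:814]; o=cv2.resize(o,None,fx=1,fy=1)[:,:800];cv2.imwrite("pics/ab.png",o);print(a.shape,b.shape)
for u,v,z in [(295,242,.05),(280,250,.027),(254,264,.027),(246,176,.14),(240,176,.2)]:print(at("top",u,v,z))
E
```

```text
(592, 320, 3) (589, 494, 3)
[0.42375703 0.19155325 0.05      ]
[0.401389   0.23772058 0.027     ]
[0.36223635 0.31517698 0.027     ]
[0.60829081 0.31814457 0.14      ]
[0.5997789  0.32438474 0.2       ]
```

View pics/ab.png

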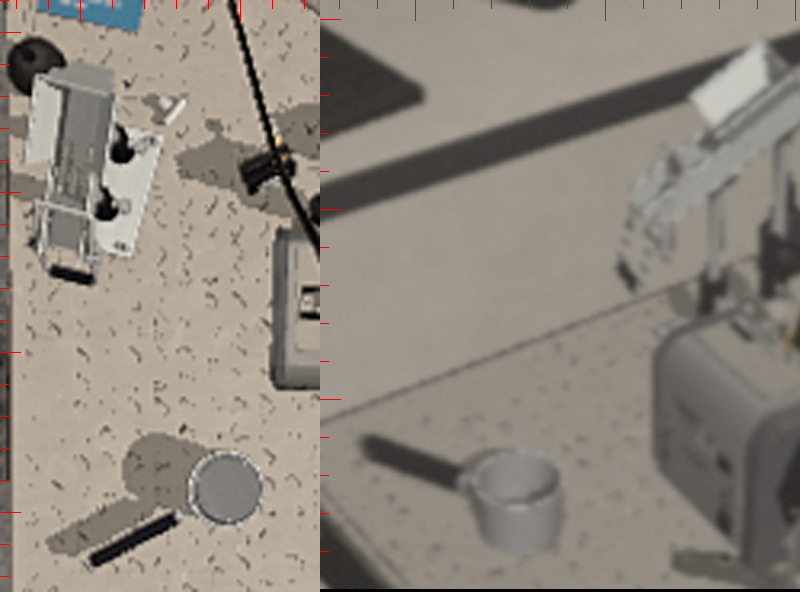

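```bash
python3 - <<'E'
from h import *
A=lambda x,y:(225+(x+.5)/3.2-.5,90+(y+.5)/3.2-.5)
B=lambda x,y:(225+(x-320+.5)/3.8-.5,95+(y+.5)/3.8-.5)
ang=lambda d:np.degrees(np.arctan2(d[1],d[0]))
b1,b2=at("top",*A(50,268),.095),at("top",*A(95,281),.095)
print("bar",b1,b2,(b1+b2)/2,np.linalg.norm(b1-b2),"feeder yaw",ang(b1-b2)-90)
p1,p2=at("top",*A(163,138),.01),at("top",*A(131,257),.01);print("plate",p1,p2,np.linalg.norm(p1-p2),ang(p1-p2))
c=at("top",*A(226,489),.05);h1=at("top",*A(177,516),.037);h2=at("top",*A(92,562),.037)
print("cup",c,"h",h1,h2,np.linalg.norm(h1-h2),ang(h1-h2),ang(c-h2), np.linalg.norm((h2-c)[:2]))
g=[]
o,d=ray("top",*A(72,274));o2,d2=ray("scene",*B(628,275))
M=np.array([d,-d2]).T;t=np.linalg.lstsq(M,o2-o,rcond=None)[0];print("bar tri",o+d*t[0],o2+d2*t[1])
print("scene cup",at("scene",*B(516,482),.05))
for n,u,v,z in [("lens",348,249,.028),("eyep",376,242,.06),("cl",408,250,.018)]:print(n,at("top",u,v,z))
E
```

```text
bar [0.62288203 0.34158943 0.095     ] [0.61013214 0.30150648 0.095     ] [0.61650709 0.32154796 0.095     ] 0.04206189404664539 feeder yaw -17.64521415477701
plate [0.75917252 0.24665127 0.01      ] [0.64462591 0.27897001 0.01      ] 0.11901859505271051 -15.756137566473313
cup [0.42237542 0.19076061 0.05      ] h [0.39886585 0.23697299 0.037     ] [0.3589611  0.31551949 0.037     ] 0.0881018753946064 -63.06762082839115 -63.05599490144325 0.13995053964446455
bar tri [0.61689611 0.32190758 0.09546998] [0.61610803 0.32243922 0.095435  ]
scene cup [0.41991523 0.19060486 0.05      ]
lens [0.39926081 0.03643462 0.028     ]
eyep [ 0.41779066 -0.04339334  0.06      ]
cl [ 0.39164916 -0.14268694  0.018     ]
```

Emit:
servo_tool --pt "2 -2.7 -1 -0.08" --pt "4.5 -6 -3 -0.18" --pt "7 -9.3 -5 -0.28" --pt "9.5 -12.5 -7 -0.38" --pt "12 -15.8 -9 -0.48" --pt "14.5 -19 -10.5 -0.58" --pt "16.5 -21.8 -11.5 -0.68" --pt "17.9 -23.6 -12 -0.73" --pt "17.9 -23.6 -12 -0.73" --pt "17.9 -23.6 -12 -0.73" --claw 0

```text
time: 0.93
ee_pos: [0.3788, 0.275, 0.1105]
tcp_rot: [-179.9, 0.0, 116.7]
wrist_force: [0.6, 0.9, -0.2]
opening: 0.0852
grasp_force: 0.0
```

```bash
python3 - <<'E'
from h import *
o=get_obs();print(o['time'],o['ee_pos'],o['tcp_rot'],o['q'])
cv2.imwrite("pics/w1.png",camera("wrist")[:,:,::-1])
E
```

```text
0.9333 [0.3787808  0.27497033 0.11051485] [-1.79917477e+02  1.15906504e-02  1.16731194e+02] [ 3.59761132e+01 -6.83928151e+00 -1.49322688e+01  8.19903258e+01
  1.81764617e-03  9.92449267e+01]
```

View pics/w1.png

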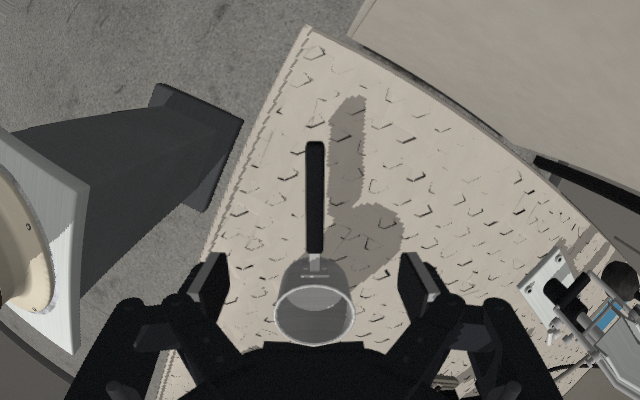

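The wrist view shows the handle upright at column 315, rows 141–252. It is parallel to the pads and midway between them, so I can go down.

Emit:
servo_tool --pt "0 0.05 -3 0" --pt "0 0.05 -6 0" --pt "0 0.05 -8.5 0" --pt "0 0.05 -10 0" --pt "0 0.05 -10 0" --pt "0 0.05 -10 0"

```text
time: 1.48
ee_pos: [0.3775, 0.2779, 0.0114]
tcp_rot: [-179.9, 0.0, 117.0]
wrist_force: [0.3, 0.5, -0.1]
opening: 0.0855
grasp_force: 0.0
```

Emit:
servo_tool --pt "0 0 0 0" --pt "0 0 0 0" --pt "0 0 0 0" --pt "0 0 0 0" --pt "0 0 0 0" --pt "0 0 0 0" --pt "0 0 0 0" --pt "0 0 0 0" --pt "0 0 0 0" --pt "0 0 0 0" --pt "0 0 0 0" --pt "0 0 0 0" --claw 1 --force 90

```text
time: 2.48
ee_pos: [0.3784, 0.2772, 0.0115]
tcp_rot: [180.0, -0.0, 116.9]
wrist_force: [-1.9, 0.7, 4.4]
opening: 0.0125
grasp_force: 89.2
```

Emit:
servo_tool --pt "0 0 1 0" --pt "0 0 2.5 0" --pt "0 0 4.5 0" --pt "0 0 6 0" --pt "0 0 6 0" --pt "0 0 6 0"

```text
time: 2.98
ee_pos: [0.3786, 0.2773, 0.0718]
tcp_rot: [179.9, -0.0, 116.9]
wrist_force: [-0.9, 0.4, -1.9]
opening: 0.0123
grasp_force: 88.7
```

```bash
python3 - <<'E'
from h import *
o=get_obs();print(o['time'],o['ee_pos'],o['tcp_rot'],o['wrist_force'],o['torque'],o['opening'])
np.save("o2.npy",np.r_[o['ee_pos'],o['tcp_rot']])
for n in ("top","scene","wrist"):cv2.imwrite(f"pics/{n}2.png",camera(n)[:,:,::-1])
crop("pics/top2.png",240,220,320,275,5,"pics/a.png")
crop("pics/scene2.png",225,170,305,245,5,"pics/b.png")
crop("pics/wrist2.png",240,120,400,360,2.5,"pics/c.png")
a,b,c=[cv2.imread(f"pics/{k}.png") for k in "abc"]
L=np.vstack([a,b])[:600];o=np.zeros((600,800,3),np.uint8);o[:L.shape[0],:400]=L;o[:,400:]=c;cv2.imwrite("pics/abc.png",o);print(a.shape,b.shape,c.shape)
E
```

```text
2.9833 [0.37861991 0.27728811 0.07176305] [ 1.79936750e+02 -8.22448021e-03  1.16926357e+02] [-0.94105951  0.41297675 -1.94579857] [0.03308612 0.07829934 0.03370625] 0.012330997770549489
(275, 400, 3) (375, 400, 3) (600, 400, 3)
```

View pics/abc.png

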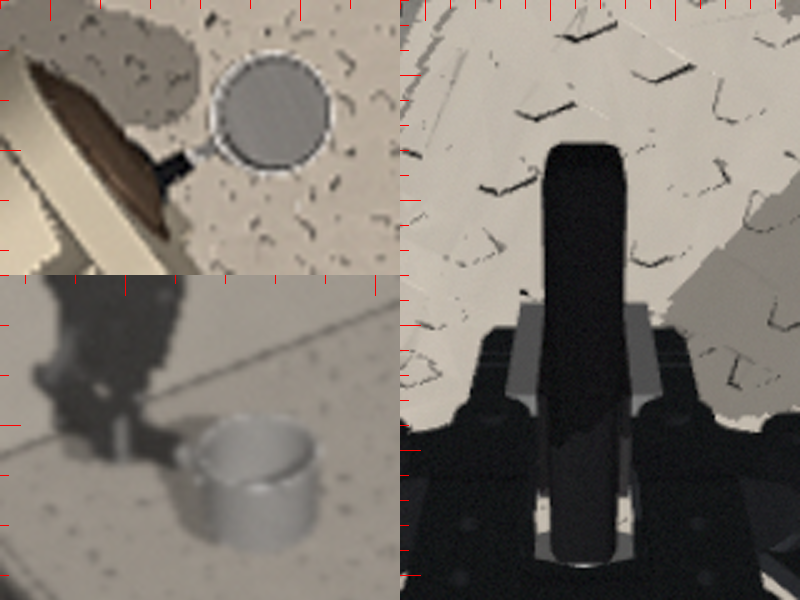

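```bash
python3 - <<'E'
from h import *
u=(240+272.5/5-.5,220+112.5/5-.5);v=(225+258.5/5-.5,170+(452-275+.5)/5-.5)
c=at("top",*u,.110);print("cup",c,at("scene",*v,.11))
o,d=ray("top",*u);o2,d2=ray("scene",*v)
t=np.linalg.lstsq(np.array([d,-d2]).T,o2-o,rcond=None)[0];print("tri",o+d*t[0],o2+d2*t[1])
g=np.load("o2.npy");r=c[:2]-g[:2];print(np.linalg.norm(r),np.degrees(np.arctan2(r[1],r[0])),g[5]-180)
# fit rim circle of top image
im=cv2.imread("pics/top2.png")
E
```

```text
cup [0.4235915  0.19096923 0.11      ] [0.42144066 0.19040407 0.11      ]
tri [0.4235969  0.19104817 0.1086467 ] [0.42232319 0.19185888 0.10868891]
0.09733136037334686 -62.48076692594341 -63.07364315858169
```

```bash
python3 - <<'E'
from h import *
def tri(u,v):
    o,d=ray("top",*u);o2,d2=ray("scene",*v)
    t=np.linalg.lstsq(np.array([d,-d2]).T,o2-o,rcond=None)[0];return o+d*t[0],o2+d2*t[1]
print(tri((162,275),(195,148)),tri((165,25),(362,98)))
for z in (0,.1,.2,.3):print(z,at("top",221,200,z)[:2],at("top",163,275,z)[:2])
print(proj("top",[[.36,.40,.2],[.5101,.3533,.2]]))
E
```

```text
(array([0.34382173, 0.54674232, 0.14465432]), array([0.34360266, 0.54686016, 0.14470712])) (array([1.05158622, 0.54665407, 0.13388877]), array([1.04276898, 0.55330193, 0.13177768]))
0 [0.55717068 0.41741317] [0.33527825 0.59281368]
0.1 [0.54738414 0.39606606] [0.34113741 0.55909902]
0.2 [0.53759759 0.37471895] [0.34699658 0.52538436]
0.3 [0.52781105 0.35337184] [0.35285574 0.49166971]
[[211.5658001  268.67804596]
 [229.24664325 210.2642471 ]]
```

Emit:
servo_tool --pt "0.4 0.7 0 0.06" --pt "1 1.8 0 0.15" --pt "1.7 3 0 0.25" --pt "2.4 4.3 0 0.35" --pt "3.1 5.5 0 0.45" --pt "3.8 6.8 0 0.55" --pt "4.5 8.1 0 0.65" --pt "5.1 9.2 0 0.75" --pt "5.5 9.9 0 0.81" --pt "5.5 9.9 0 0.81" --pt "5.5 9.9 0 0.81"

```text
time: 4.05
ee_pos: [0.4327, 0.3757, 0.07]
tcp_rot: [-179.9, -0.1, 163.2]
wrist_force: [-0.1, -0.4, -0.6]
opening: 0.0124
grasp_force: 88.5
```

```bash
python3 - <<'E'
from h import *
o=get_obs();print(o['time'],o['ee_pos'],o['tcp_rot'],o['q'],o['wrist_force'])
np.save("o3.npy",np.r_[o['ee_pos'],o['tcp_rot']])
for n in ("top","scene"):cv2.imwrite(f"pics/{n}3.png",camera(n)[:,:,::-1])
crop("pics/top3.png",215,100,305,240,4.2,"pics/a.png")
crop("pics/scene3.png",250,95,350,235,4.2,"pics/b.png")
a,b=[cv2.imread(f"pics/{k}.png") for k in "ab"];print(a.shape)
cv2.imwrite("pics/ab3.png",np.hstack([a,b]))
E
```

```text
4.05 [0.43272413 0.37569663 0.06999356] [-1.79883487e+02 -7.00900011e-02  1.63232002e+02] [ 4.09663920e+01  8.16832597e+00 -4.27610164e+00  7.76915108e+01
 -2.93301720e-03  5.77343220e+01] [-0.09005769 -0.35553277 -0.59388892]
(588, 378, 3)
```

View pics/ab3.png

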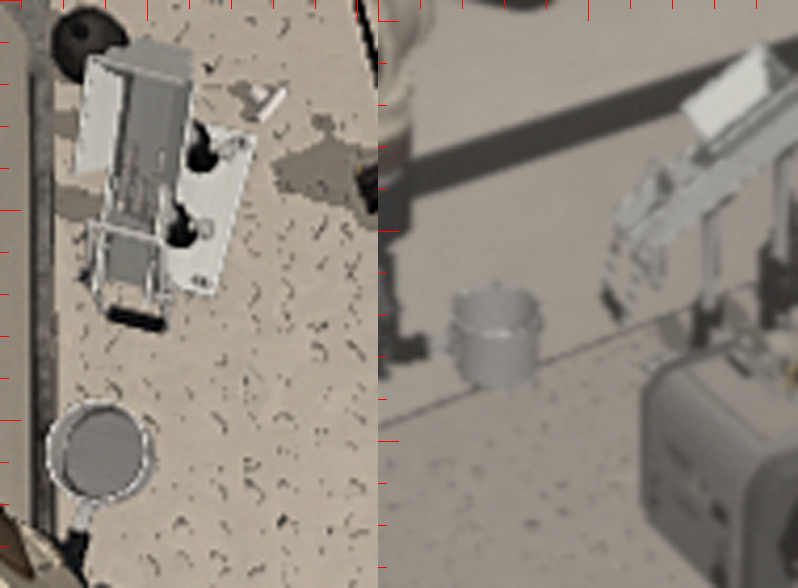

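```bash
python3 - <<'E'
from h import *
A=lambda x,y:(215+(x+.5)/4.2-.5,100+(y+.5)/4.2-.5)
B=lambda x,y:(250+(x-378+.5)/4.2-.5,95+(y+.5)/4.2-.5)
def tri(u,v):
    o,d=ray("top",*u);o2,d2=ray("scene",*v)
    t=np.linalg.lstsq(np.array([d,-d2]).T,o2-o,rcond=None)[0];return o+d*t[0],o2+d2*t[1]
ang=lambda d:np.degrees(np.arctan2(d[1],d[0]))
b1,b2=at("top",*A(107,312),.095),at("top",*A(166,325),.095);bar=(b1+b2)/2
print("bar",bar,np.linalg.norm(b1-b2),ang(b1-b2)-90)
p1,p2=at("top",*A(256,137),.01),at("top",*A(214,295),.01);print("plate",p1,p2,ang(p1-p2))
p1,p2=at("top",*A(214,295),.01),at("top",*A(170,285),.01);print("plate front",ang(p2-p1)-90)
c=at("top",*A(97.5,452.5),.1085);g=np.load("o3.npy");print("cup",c,np.linalg.norm((c-g[:3])[:2]),ang(c-g[:3]))
print("tri cup",tri(A(97.5,452.5),B(498,312)))
for y in (-15.7,-16.5,-17.3):
    f=np.array([np.cos(np.radians(y)),np.sin(np.radians(y))]);n=np.array([-f[1],f[0]])
    r=(bar-c)[:2];print(y,"along",r@f,"lat",r@n)
    # project model check
    lip=bar[:2]+.016*f
    P=lambda x,yy,z:[*(lip+x*f+yy*n),z]
    q=proj("top",[P(.021,-.035,.01),P(.145,-.035,.01),P(0,0.0165,.14),P(0,-.0165,.14)])
    print(((q-[215,100]+.5)*4.2-.5).round())
E
```

```text
bar [0.61647714 0.32209951 0.095     ] 0.04128841903758393 -13.955152129530902
plate [0.76087178 0.24669237 0.01      ] [0.64497116 0.27903314 0.01      ] -15.591165304599077
plate front -14.360703304670082
cup [0.52456964 0.34702454 0.1085    ] 0.09621686820586493 -17.33718386937744
tri cup (array([0.52457596, 0.34703838, 0.10842198]), array([0.5268369 , 0.34558641, 0.1083477 ]))
-15.7 along 0.09522331927516701 lat 0.0008750884190503027
[[215. 298.]
 [259. 135.]
 [108. 279.]
 [156. 291.]]
-16.5 along 0.09520181914546386 lat 0.002204528275151603
[[215. 299.]
 [261. 137.]
 [108. 279.]
 [156. 292.]]
-17.3 along 0.09516175923248621 lat 0.003533538354097624
[[216. 300.]
 [264. 138.]
 [109. 279.]
 [157. 292.]]
```

Emit:
servo_tool --pt "0.5 -0.16 0.05 0.01" --pt "1.5 -0.48 0.1 0.02" --pt "2.6 -0.8 0.1 0.02" --pt "3.6 -1.1 0.1 0.02" --pt "4.3 -1.32 0.1 0.02" --pt "4.3 -1.32 0.1 0.02" --pt "4.3 -1.32 0.1 0.02"

```text
time: 4.73
ee_pos: [0.4766, 0.3625, 0.072]
tcp_rot: [-180.0, -0.0, 164.4]
wrist_force: [-0.7, 0.4, -0.7]
opening: 0.0121
grasp_force: 88.6
```

Emit:
servo_tool --pt "0.5 -0.14 0 0" --pt "1.2 -0.33 0 0" --pt "2.0 -0.56 0 0" --pt "2.8 -0.78 0 0" --pt "3.3 -0.92 0 0" --pt "3.5 -0.97 0 0" --pt "3.5 -0.97 0 0" --pt "3.5 -0.97 0 0" --pt "3.5 -0.97 0 0"

```text
time: 5.48
ee_pos: [0.5103, 0.3532, 0.0713]
tcp_rot: [-179.9, -0.2, 164.5]
wrist_force: [-6.7, 2.3, -2.2]
opening: 0.0123
grasp_force: 88.6
```

```bash
python3 - <<'E'
from h import *
o=get_obs();print(o['time'],o['ee_pos'],o['tcp_rot'],o['wrist_force'],o['torque'],o['opening'])
np.save("o4.npy",np.r_[o['ee_pos'],o['tcp_rot']])
for n in ("top","scene"):cv2.imwrite(f"pics/{n}4.png",camera(n)[:,:,::-1])
crop("pics/top4.png",215,100,305,240,4.2,"pics/a.png")
crop("pics/scene4.png",250,95,350,235,4.2,"pics/b.png")
a,b=[cv2.imread(f"pics/{k}.png") for k in "ab"]
cv2.imwrite("pics/ab4.png",np.hstack([a,b]))
E
```

```text
5.4833 [0.51025788 0.35316842 0.07130792] [-179.92972153   -0.19101947  164.5196167 ] [-6.67926167  2.29175636 -2.19007589] [ 0.43907419  1.61695822 -0.04545748] 0.012294839397100809
```

View pics/ab4.png

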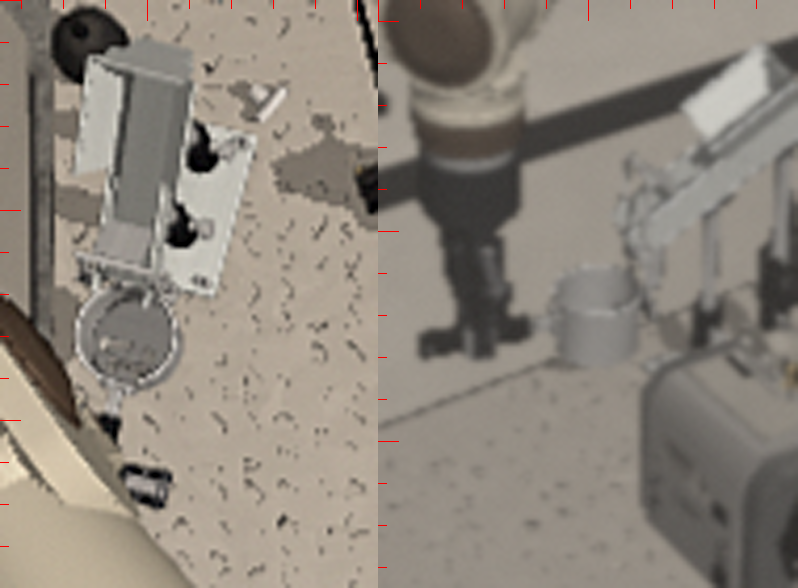

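The chute is empty and the screws lie at about (115,345) in the cup. The push is about 7 N, so I'll go forward in small steps until the force jumps at the stop.

Emit:
servo_tool --pt "0.1 -0.03 0 0" --pt "0.1 -0.03 0 0" --pt "0.1 -0.03 0 0"

```text
time: 5.83
ee_pos: [0.5112, 0.3529, 0.0714]
tcp_rot: [-179.9, -0.2, 164.5]
wrist_force: [-7.6, 2.1, -3.8]
opening: 0.0122
grasp_force: 88.6
```

Emit:
servo_tool --pt "0.1 -0.03 0 0" --pt "0.1 -0.03 0 0" --pt "0.1 -0.03 0 0"

```text
time: 6.08
ee_pos: [0.5116, 0.3528, 0.0713]
tcp_rot: [-179.9, -0.3, 164.5]
wrist_force: [-9.6, 2.5, -2.3]
opening: 0.0124
grasp_force: 88.7
```

Emit:
servo_tool --pt "0.1 -0.03 0 0" --pt "0.1 -0.03 0 0" --pt "0.1 -0.03 0 0" --pt "0.1 -0.03 0 0"

```text
time: 6.42
ee_pos: [0.5118, 0.3527, 0.0712]
tcp_rot: [-179.9, -0.3, 164.6]
wrist_force: [-14.9, 3.0, -1.7]
opening: 0.0125
grasp_force: 88.8
```

```bash
python3 - <<'E'
from h import *
o=get_obs();print(o['time'],o['ee_pos'],o['tcp_rot'],o['wrist_force'])
for n in ("top","scene"):cv2.imwrite(f"pics/{n}5.png",camera(n)[:,:,::-1])
crop("pics/top5.png",220,145,275,215,7,"pics/a.png")
crop("pics/scene5.png",270,125,330,195,6.8,"pics/b.png")
a,b=[cv2.imread(f"pics/{k}.png") for k in "ab"];b=cv2.copyMakeBorder(b,0,a.shape[0]-b.shape[0],0,0,cv2.BORDER_CONSTANT)
cv2.imwrite("pics/ab5.png",np.hstack([a,b])[:,:800]);print(a.shape)
# model: projected outlines, cup centred at catch point
f=np.array([np.cos(np.radians(-15.6)),np.sin(np.radians(-15.6))]);bar=np.array([.6165,.3221]);c=bar-.014*f
t=np.linspace(0,2*np.pi,200)
q=proj("top",np.c_[c[0]+.034*np.cos(t),c[1]+.034*np.sin(t),0*t+.11]);q=(q-[220,145]+.5)*7-.5
print("expected rim extents",q.min(0),q.max(0))
E
```

```text
6.4167 [0.51175144 0.3526782  0.07115567] [-179.90875491   -0.34440434  164.57471328] [-14.9065176    2.98817858  -1.65258411]
(490, 385, 3)
expected rim extents [ 93.70893998 160.72842914] [262.19812864 327.82928044]
```

View pics/ab5.png

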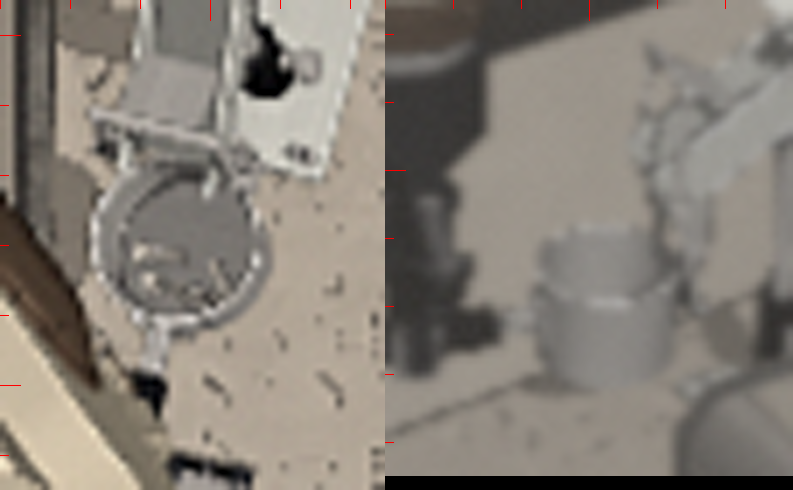

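The rim spans columns 92–262 and its bottom is at row 325, against an expected 94–262 and 328, so the cup is centred. The screws are in the cup at about (150,265). The force jumped to 15 N, so the bail is on its stop.

```bash
python3 -c "
from workcell import *
print(job_done())"
```

```text
the job is handed in; nothing more can be done
None
```

I handed the job in at about 6.5 s: the dipper is held level and centred under the mouth, the bail is pressed to its stop at about 15 N, and the chute is empty. The screws are in the cup, though the last picture was too coarse to count all five.

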